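# Refit the service cover on an espresso machine hood

### The job

Pick up the aluminium service cover from the rubber mat by its handle and hang it over the open electronics bay on the sloping front of the espresso machine hood: pass its two keyholes over the two screw heads until the cover lies flat on the face, then pull it straight down the slope until the screws reach the ends of the slots and it is locked, and let go. Leave the portafilter, pitcher, screwdriver and bin where they stand.

Things in the scene. Friction and masses are not known exactly. Their poses are not given: they have to be found in the camera images.
- cover: Service cover: bare aluminium plate 130 mm (x) by 150 mm (y), 4 mm thick, 0.27 kg give or take a third, two keyholes along its top edge, black bow handle on its front. Origin: middle of its underside; x to its top edge, y along that edge (left when the top edge is away from you), z out of its front. Starts front up, flat on the mat.
- handle (a point): Grip point in the middle of the cover's handle: 31 mm above the cover's origin, along its z. The handle is a straight bar along the cover's x, 100 mm long, 14 mm wide (y), 22 to 40 mm above the underside, with a post at each end (44 mm from the middle). Grip it across y.
- keyhole_left (a point): Centre of the round hole of the cover's left keyhole, at the underside: cover x = +24, y = +50 mm. Hole 26 mm in diameter, right through; from it a slot 11 mm wide runs towards the top edge (+x) and ends 24 mm from the hole's centre.
- keyhole_right (a point): The same for the right keyhole: cover x = +24, y = -50 mm.
- face: Sloping white front of the hood, fixed, 35 degrees from level, looking up towards the robot. Origin: where the cover's origin lies when locked (axes then agree; 1.5 mm play sideways, 3 mm off the face). x up the slope (surface from -97 to +113 mm), y left, z out of it, surface at z = 0. Bay opening x -50 to +18, y -58 to +58 mm, 35 deep. Key pads 3 mm thick at |y| 96 to 194 mm.
- screw_left (a point): Foot of the left screw, where its axis meets the face: face x = +44, y = +50 mm. It sticks straight out of the face: shank 8 mm in diameter, domed head 18 mm in diameter, underside of the head 7.5 mm and its top 13 mm above the face. With the keyholes centred on the heads the cover's origin is at face x = +20 mm.
- screw_right (a point): The same for the right screw: face x = +44, y = -50 mm.
- hood: The white hood, 420 mm wide (y) by 300 mm deep (x) with 7 mm black end trims, 166 mm high with a black cup rail on top up to 200 mm, standing on the bench, fixed. Origin: centre of its underside; x points to its back. A rubber seal lies flush in the sloping face round the bay: the cover grips on it and does not run home by its own weight, it takes a pull of a few newtons (more if it is also pressed on the face).
- mat: Black rubber mat 200 by 200 by 3 mm, fixed to the bench, under the cover at the start. Origin: centre of its underside.
- portafilter: Bystander: steel portafilter, basket 74 mm wide and 44 mm high, black handle out to 173 mm along its x. Origin: under the basket's centre.
- pitcher: Bystander: open steel milk pitcher, 84 mm wide, 100 mm high, handle at its +y. Origin: centre of its underside.
- screwdriver: Bystander: screwdriver with black handle, 200 mm long, lying along its x. Origin: under the middle of its length.
- bin: Bystander: red open plastic bin 130 (x) by 100 (y) by 60 mm. Origin: centre of its underside.
There are look-alikes about, which are no part of the job. Leave any blue look-alike of the cover alone.

How it is judged:
At the end, for the whole second after the job is handed in: The cover hangs locked on both screws, at rest and released: its origin within 6 mm of the fully pulled-down place along the slope (4 mm beyond it) and within 6 mm of it sideways, no more than 4.5 mm off the face, flat on the face and square with it to 0.07 rad (x of cover in the frame of face between -0.004 and 0.006 m and y of cover in the frame of face between -0.006 and 0.006 m and z of cover in the frame of face between -0.003 and 0.0045 m and angle between the z axis of cover and the z axis of face, either way round below 0.07 rad and angle between the x axis of cover and the x axis of face, either way round below 0.07 rad and linear speed of cover below 0.02 m/s); the robot touches nothing.
It fails at once if the portafilter is moved by more than 30 mm (distance of portafilter from where it was at the start of the episode above 0.03 m).
It fails at once if the pitcher is moved by more than 30 mm (distance of pitcher from where it was at the start of the episode above 0.03 m).
It fails at once if the screwdriver is moved by more than 30 mm (distance of screwdriver from where it was at the start of the episode above 0.03 m).
It fails at once if the bin is moved by more than 30 mm (distance of bin from where it was at the start of the episode above 0.03 m).
It also fails if it takes over 45 s, if anything falls off the work surface, if the arm or the gripper's body presses on something with over 40 N, if the wrist force passes 120 N, or if a joint passes its speed limit or range.

### The arm

A 7-joint arm with a two-finger parallel gripper is mounted at the origin on the work surface. World frame = base frame: x ahead of the robot, y to its left, z up, the work surface at z = 0. Lengths are in m, angles in rad, forces in N, time in s.
With the tool pointing down it reaches from about 0.35 to 0.9 m from the base axis. Payload 8.1 kg.
Tool frame: the origin (TCP) lies at the very end of the fingers, on their centre line; the grasp point (between the pads) lies 19 mm behind it (arm.tcp_to_grasp is the z of the grasp point in the tool frame, in m); z points along the fingers, y is the line along which they close (so a half turn about z gives the same grasp; the last joint's range is limited). The gripper opens to 92 mm and grips with 3 to 60 N. Pads are 19 mm wide; open, the fingers measure 130 mm over their backs; the gripper's body (75 mm by 190 mm) begins 47 mm behind the grasp point.
Start: joints at [-1.265, 0.434, 0.025, 1.573, -0.012, 1.134, -0.075], TCP at [0.248, 0.574, 0.227] pointing down, gripper open.
Joint ranges: [-2.62, 2.62], [-0.44, 2.09], [-1.27, 1.32], [0.08, 2.57], [-1.32, 4.46], [0.12, 2], [-2.74, 2.74]. Speed limits (rad/s): [2.22, 2.22, 3.01, 3.01, 3.14, 3.14, 3.14].

### API

Orientations are given as a rotation vector (axis times angle).
In Python, from cell import readout, vision, sign_off, arm gives the robot as it stands. The module is installed in compiled form; this text tells all that it offers.
- The arm moves only by the shell command python3 -m creep 'ROWS' [FORCE]. ROWS is JSON, a list of rows, each a list of 5 numbers: the shift along the tool's x, y, z in units of 4 cm (1.0 is 4 cm), then the turn about the tool's z in units of 4 degrees (1.0 is 4 degrees), then the opening, from 0 (shut) to 1 (fully open). A call has 1 to 12 rows; each row shifts and turns the commanded pose from where the row before left it, along the tool's axes as they then stand; what a row does not reach is not made up. A row lasts 1/8 s, in which the tool goes at most 62.5 mm and 10.7 degrees, less where a joint would pass 70% of its speed; a pose out of reach is approached as far as the arm can. A call with a number of a shift or a turn outside -1 to 1 is refused whole. A call with a gripper value outside its range is refused whole. The fingers move at their own pace and stop on an object; FORCE is the grip in N (left out, the last holds). Time passes only in rows, so rows that do not move let the fingers close. It gives the time, the measured TCP pose, the force, the opening and the grip force at its end, in the units of the state.
- readout.observe(): the state, without advancing time (a new reading comes with each control period).
- vision.get_image(name): name is "scene" or "top"; returns a dict with "pixels" (400x640x3 uint8, blue, green, red), "z_map" (400x640 float32, m along the optical axis (not along the pixel's ray), 0 where there is no reading), "camera_matrix" (3x3 intrinsics, pixels), "k1" (the pictures are not rectified: a ray, as slopes to the right and down, at radius r is drawn at 1 + k1 r^2 times it, then the intrinsics apply), "position" and "rotation" of the camera in the world. Camera axes: x right, y up, looking along -z (the intrinsics and any distortion apply to the point x, -y, -z); pixel columns grow to the right and rows downward; lengths in m; the calibration is good to about 2 mm. A picture is of the moment at which its call begins.
- sign_off(): hands the job in; it is judged then, once.
The state is a dict: "clock": time; "joints": joint angles; "dq": joint speeds; "joint_efforts": joint torques, N m; "position": TCP position; "ee_rot": TCP orientation; "force": force on the tool from outside, world axes, zero at the start; "ft_torque": the same for the moment, N m; "width": opening from 0.0 (shut) to 1.0 (fully open); "gripper_force": force on a finger pad.
Only numpy, scipy, OpenCV 4.12 (cv2) and the standard library are available. Lean on these libraries where they do the work, as an engineer would, in place of code of your own. Each camera call takes 0.05 s, during which the arm holds its last target. There are 200 camera calls.

## Working session

There is one attempt and no reset: what is moved stays moved. The work goes in short steps, Python scripts to look and compute and a shell command to move; the robot and the scene stay as the last step left them, time stands still between calls to the robot, and variables do not carry over. Pictures are saved under pics/ and viewed, at most 12 in all, crops included, and the job is handed in when it is done.

```bash
mkdir -p pics; cat > h.py <<'E'
import numpy as np, cv2
from cell import readout, vision
from scipy.spatial.transform import Rotation as R
def cam(n):
    d=vision.get_image(n); d['R']=np.array(d['rotation']); 
    if d['R'].shape!=(3,3): d['R']=R.from_rotvec(d['R']).as_matrix() if d['R'].size==3 else d['R'].reshape(3,3)
    d['p']=np.array(d['position']); return d
def ray(d,uv):
    K=np.array(d['camera_matrix']); uv=np.atleast_2d(np.float64(uv))
    x=cv2.undistortPoints(uv[:,None],K,np.array([d['k1'],0,0,0.]))[:,0]
    return np.c_[x[:,0],-x[:,1],-np.ones(len(x))]@d['R'].T
def onz(d,uv,z):
    r=ray(d,uv); return d['p']+r*((z-d['p'][2])/r[:,2])[:,None]
def depth(d,uv):
    r=ray(d,uv); uv=np.atleast_2d(uv).astype(int); return d['p']+r*d['z_map'][uv[:,1],uv[:,0]][:,None]
def proj(d,P):
    c=(np.atleast_2d(P)-d['p'])@d['R']; x=c[:,0]/-c[:,2]; y=-c[:,1]/-c[:,2]; f=1+d['k1']*(x*x+y*y); K=np.array(d['camera_matrix'])
    return np.c_[K[0,0]*x*f+K[0,2],K[1,1]*y*f+K[1,2]]
E
python3 - <<'E'
from h import *
for n in('scene','top'):
    d=cam(n); cv2.imwrite(f'pics/{n}0.png',d['pixels']); print(n,d['p'],d['R'].round(3).tolist(),d['camera_matrix'],d['k1'])
s=readout.observe(); print(s)
E
```

```text
scene [ 1.49099693 -0.07359068  1.55847739] [[0.066, -0.815, 0.575], [0.998, 0.046, -0.049], [0.013, 0.577, 0.816]] [[444.55797123   0.         327.342142  ]
 [  0.         444.55797123 196.91166765]
 [  0.           0.           1.        ]] -0.08267658376474771
top [0.20762524 0.03210989 1.54728936] [[-0.018, 0.983, -0.184], [-1.0, -0.018, 0.0], [-0.003, 0.184, 0.983]] [[428.35675719   0.         323.06567054]
 [  0.         428.35675719 197.36232561]
 [  0.           0.           1.        ]] -0.07977477806333286
{'clock': 0.1, 'joints': array([-1.26460418,  0.4351622 ,  0.02494831,  1.57399228, -0.011589  ,
        1.13400545, -0.07512641]), 'dq': array([-0.00082554, -0.00205037,  0.0002274 , -0.00244139, -0.00114316,
        0.00022673, -0.00034147]), 'joint_efforts': array([ 3.71316259e-03, -6.69127679e+01,  9.88485105e-01, -3.15144897e+01,
       -6.04289537e-02,  3.74431140e-02,  9.49824198e-05]), 'position': array([0.24829541, 0.57306622, 0.22602298]), 'ee_rot': array([-6.37739231e-01, -3.07601607e+00,  2.22006830e-03]), 'force': array([ 0.2493587 ,  0.04555304, -0.48409782]), 'ft_torque': array([ 0.05054899,  0.00961228, -0.02740954]), 'gripper_force': 0.0, 'width': 0.9984035620452602}
```

View pics/scene0.png

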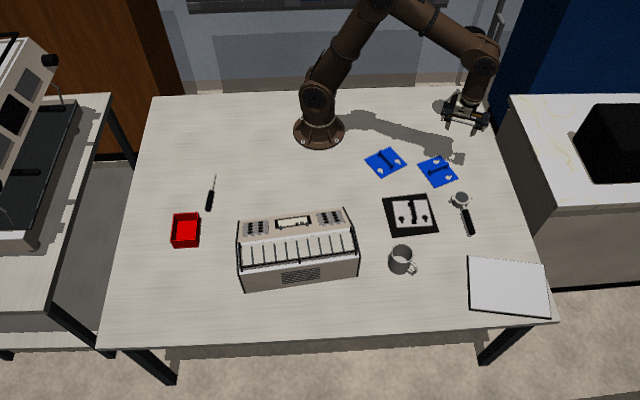

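View pics/top0.png

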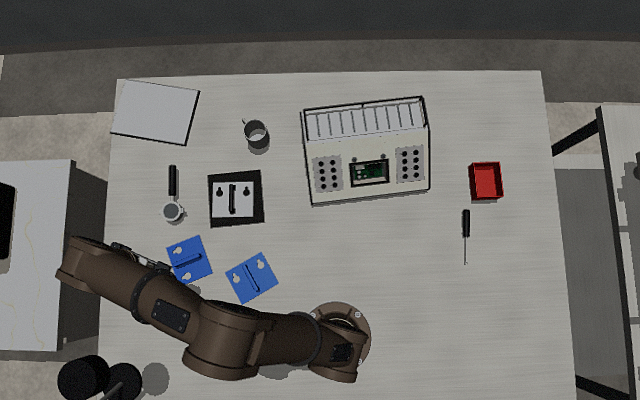

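The scene shows the hood, the mat with a bare plate on it, two blue plates, a white tray, and the bystanders.

Things that could be taken for the cover (top view pixels):
- Bare aluminium plate on the black mat at (233,200), keyholes on its far side. This fits the description.
- Blue plates at (190,260) and (251,277).
- White tray at (155,112).

I choose the plate at (233,200) and will check it in a close crop. The tool only points down, so the plan is to grip the handle about 20 mm towards the top edge. Gravity should then tilt the cover to about 35°.

```bash
python3 - <<'E'
from h import *
d=cam('top'); im=d['pixels']
a=cv2.resize(im[160:235,190:280],None,fx=6,fy=6,interpolation=cv2.INTER_CUBIC)
b=cv2.resize(im[90:212,295:440],None,fx=5,fy=5,interpolation=cv2.INTER_CUBIC)
cv2.imwrite('pics/cov.png',a); cv2.imwrite('pics/face.png',b)
g=cv2.cvtColor(im,cv2.COLOR_BGR2GRAY)
# cover
m=np.zeros_like(g); m[172:224,210:260]=(g[172:224,210:260]>110)
c=max(cv2.findContours(m,0,1)[0],key=cv2.contourArea)
P=onz(d,c[:,0].astype(float)+0.0,0.007)
r=cv2.minAreaRect((P[:,:2]*1000).astype(np.float32)); print('cover',r, cv2.contourArea(c))
print('depth z near', depth(d,[[222,205],[245,205],[233,200]]).round(3))
# face plane via depth
uv=np.array([(u,v) for v in range(150,200) for u in range(310,428)]); 
Q=depth(d,uv); wt=g[uv[:,1],uv[:,0]]>150
Q=Q[wt]; 
best=None; rng=np.random.default_rng(0)
for _ in range(500):
    t=Q[rng.choice(len(Q),3,False)]; n=np.cross(t[1]-t[0],t[2]-t[0]); L=np.linalg.norm(n)
    if L<1e-9: continue
    n/=L; k=abs((Q-t[0])@n)<.003
    if best is None or k.sum()>best.sum(): best=k
I=Q[best]; c0=I.mean(0); n=np.linalg.svd(I-c0)[2][2]; n*=np.sign(n[2])
print('plane',c0,n,len(I),len(Q),'tilt',np.degrees(np.arccos(n[2])),'yaw',np.degrees(np.arctan2(-n[1],-n[0])))
E
```

```text
cover ((497.0325622558594, 364.7146911621094), (149.18508911132812, 127.03793334960938), 89.01954650878906) 1328.0
depth z near [[0.475 0.402 0.008]
 [0.474 0.318 0.005]
 [0.488 0.357 0.032]]
plane [ 0.55852594 -0.114682    0.08826839] [-0.56637386 -0.06338784  0.82170715] 1521 2453 tilt 34.743947246084225 yaw 6.385896762421208
```

View pics/cov.png

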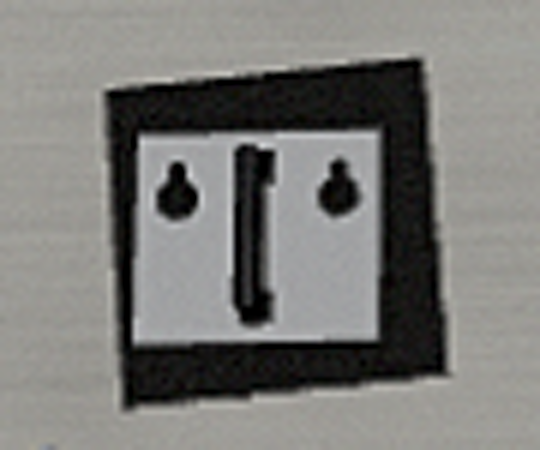

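View pics/face.png

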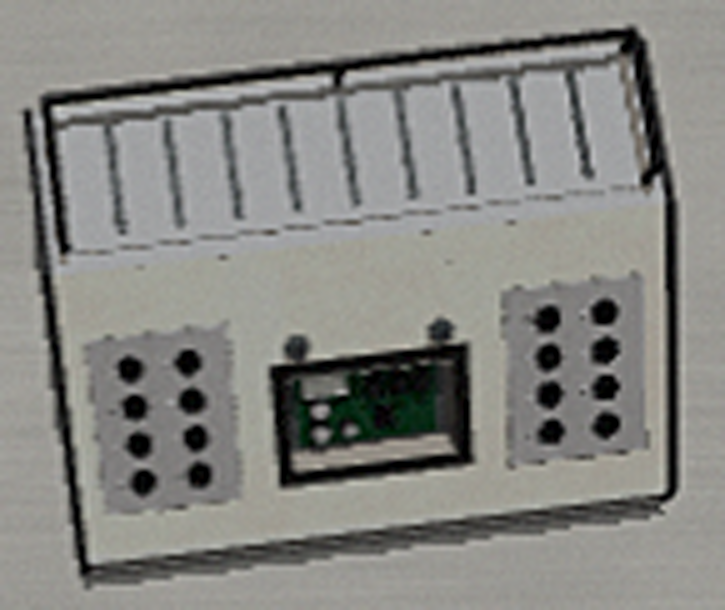

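The crops confirm the choice: a bare plate with keyholes on its far side at crop (177,195) and (338,190), and the handle along x. The screw heads are at face-crop (297,347) and (441,330), just above the bay opening. Next I compute the face frame.

```bash
cat >> h.py <<'E'
def onplane(d,uv,c,n):
    r=ray(d,uv); return d['p']+r*(((c-d['p'])@n)/(r@n))[:,None]
E
python3 - <<'E'
from h import *
d=cam('top'); im=d['pixels'].astype(float); g=cv2.cvtColor(d['pixels'],cv2.COLOR_BGR2GRAY).astype(float)
n0=np.array([-.56637,-.06339,.82171]); c0=np.array([.55853,-.11468,.08827])
yaw=np.radians(6.4); t=np.radians(35); X=np.array([np.cos(t)*np.cos(yaw),np.cos(t)*np.sin(yaw),np.sin(t)]); Y=np.array([-np.sin(yaw),np.cos(yaw),0]); Z=np.cross(X,Y)
S=[]
for u,v in((354.,159.),(382.8,155.7)):
    for _ in range(4):
        ys,xs=np.mgrid[int(v)-5:int(v)+4,int(u)-4:int(u)+6]; w=np.clip(165-g[ys,xs],0,80)*(np.hypot(xs-u,ys-v)<3.6); u,v=(w*xs).sum()/w.sum(),(w*ys).sum()/w.sum()
    p=onplane(d,[[u,v]],c0+.009*Z,Z)[0]; S.append(p-.009*Z); print('screw px',u,v,'foot',S[-1].round(4))
L,Rr=S; print('dist',np.linalg.norm(L-Rr),'yaw',np.degrees(np.arctan2(-(L-Rr)[0],(L-Rr)[1])))
O=(L+Rr)/2-.044*X; print('face origin',O)
# bay check: dark region
m=np.zeros(g.shape,np.uint8); b=(d['pixels'][160:190,346:392].max(2)<70); m[160:190,346:392]=b
c=max(cv2.findContours(cv2.morphologyEx(m,3,np.ones((5,5))),0,1)[0],key=cv2.contourArea)
P=onplane(d,c[:,0].astype(float),c0,Z)-O; q=np.c_[P@X,P@Y]*1000; print('bay',cv2.minAreaRect(q.astype(np.float32)))
# side trims
P=onplane(d,[[295+85/5,90+575/5],[295+670/5,90+500/5]],c0,Z)-O; print('low corners',(np.c_[P@X,P@Y,P@Z]*1000).round(1))
# cover keyholes
for u,v in((219.2,192.),(246.,191.2)):
    for _ in range(4):
        ys,xs=np.mgrid[int(v)-5:int(v)+7,int(u)-5:int(u)+7]; w=np.clip(110-g[ys,xs],0,90)*(np.hypot(xs-u,ys-v)<4.5); u,v=(w*xs).sum()/w.sum(),(w*ys).sum()/w.sum()
    print('kh',onz(d,[[u,v]],.005)[0].round(4))
# handle top
m=np.zeros(g.shape,np.uint8); m[183:216,228:237]=g[183:216,228:237]<60
ys,xs=np.nonzero(m); z=d['z_map'][ys,xs]; Q=depth(d,np.c_[xs,ys]); Q=Q[Q[:,2]>.033]; print('handle pts',Q.min(0),Q.max(0),Q.mean(0))
s=cam('scene'); print('scene proj', proj(s,np.array([L,Rr,O])).round(1))
E
```

```text
screw px 353.9438202247191 159.53068280034572 foot [ 0.6075 -0.0759  0.1254]
screw px 382.72497570456756 155.87706511175898 foot [ 0.6188 -0.1751  0.1255]
dist 0.09980592228241862 yaw 6.4573148256076065
face origin [ 0.57734047 -0.12953447  0.10019974]
bay ((-10.54525375366211, -0.41577911376953125), (138.37232971191406, 99.51887512207031), 89.3447494506836)
low corners [[-110.4  212.4   -0. ]
 [-111.1 -213.7    0. ]]
kh [0.5238 0.4149 0.005 ]
kh [0.5232 0.3152 0.005 ]
handle pts [0.44645961 0.35623003 0.03375144] [0.54553021 0.37096601 0.05200494] [0.49629111 0.36330718 0.04166179]
scene proj [[306.2 225.3]
 [279.9 229.1]
 [292.2 222.7]]
```

Separation 99.8 mm (100 expected), yaw 6.4°, tilt 35°, face height consistent. I turn the tool to square with the cover and start moving.

```bash
cat >> h.py <<'E'
def go(p,yaw_y):
    "total units of tool x,y,z and turn to reach TCP p with tool y at world yaw_y deg"
    s=readout.observe(); M=R.from_rotvec(s['ee_rot']).as_matrix()
    e=(np.array(p)-s['position'])@M/.04; a=np.degrees(np.arctan2(M[1,1],M[0,1]))
    t=-((yaw_y-a+90)%180-90)/4
    print('units',e.round(2),'turn',round(t,2),'F',np.round(s['force'],1),'pos',s['position'].round(4),'w',round(s['width'],3),'gf',round(s['gripper_force'],1),'t',round(s['clock'],2),'tilt',np.degrees(np.arccos(-M[2,2])).round(2))
E
python3 -m creep '[[0,0,0,-1,1],[0,0,0,-1,1],[0,0,0,-1,1],[0,0,0,-1,1],[0,0,0,-1,1],[0,0,0,-0.68,1]]' && python3 -c "
from h import *
go([.517,.364,.12],89.3)"
```

```text
clock: 1.0
position: [0.2485, 0.5734, 0.2266]
ee_rot: [-0.016, -3.141, 0.0]
force: [-0.3, -1.4, -1.0]
width: 1.001
gripper_force: 0.0
units [-6.77 -5.16  2.67] turn 0.03 F [-0.3 -1.4 -1. ] pos [0.2485 0.5734 0.2266] w 1.001 gf 0.0 t 1.0 tilt 0.01
```

```bash
python3 -m creep '[[-0.5,-0.4,0,0,1],[-0.8,-0.6,0.2,0,1],[-0.8,-0.6,0.3,0,1],[-0.8,-0.6,0.4,0,1],[-0.8,-0.6,0.4,0,1],[-0.8,-0.6,0.4,0,1],[-0.8,-0.6,0.4,0,1],[-0.8,-0.6,0.4,0,1],[-0.67,-0.56,0.17,0,1],[0,0,0,0,1],[0,0,0,0,1]]' && python3 -c "
from h import *
go([.517,.364,.015],89.3)
d=cam('scene'); cv2.imwrite('pics/s1.png',cv2.resize(d['pixels'][130:250,350:490],None,fx=5,fy=5))"
```

```text
clock: 2.38
position: [0.5162, 0.3644, 0.1199]
ee_rot: [-0.019, -3.141, -0.001]
force: [0.1, 1.2, 0.6]
width: 1.001
gripper_force: 0.0
units [-0.02 -0.01  2.62] turn 0.0 F [0.1 1.2 0.6] pos [0.5162 0.3644 0.1199] w 1.001 gf 0.0 t 2.38 tilt 0.04
```

View pics/s1.png

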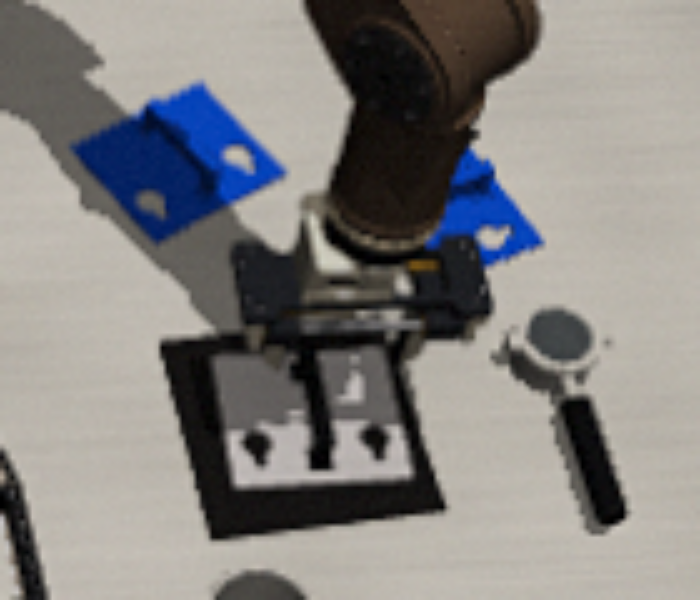

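The gripper straddles the handle (crop 318,410), clear of the portafilter. I descend and close with a gentle grip.

```bash
python3 -m creep '[[0,0,0.5,0,1],[0,0,0.7,0,1],[0,0,0.7,0,1],[0,0,0.5,0,1],[0,0,0.22,0,1],[0,0,0,0,0.5],[0,0,0,0,0],[0,0,0,0,0],[0,0,0,0,0],[0,0,0,0,0],[0,0,0,0,0]]' 8 && python3 -c "
from h import *
go([.517,.364,.015],89.3)"
```

```text
clock: 3.8
position: [0.5167, 0.3638, 0.0152]
ee_rot: [0.02, 3.142, 0.0]
force: [0.5, -0.1, 0.4]
width: 0.399
gripper_force: 0.0
units [-0.01  0.01  0.  ] turn -0.0 F [ 0.5 -0.1  0.4] pos [0.5167 0.3638 0.0152] w 0.399 gf 0.0 t 3.8 tilt 0.0
```

```bash
python3 -m creep '[[0,0,0,0,0],[0,0,0,0,0],[0,0,0,0,0],[0,0,0,0,0],[0,0,0,0,0]]' 8 && python3 -m creep '[[0,0,-0.1,0,0],[0,0,-0.2,0,0],[0,0,-0.3,0,0],[0,0,-0.4,0,0],[0,0,-0.5,0,0],[0,0,-0.5,0,0],[0,0,-0.5,0,0],[0,0,-0.5,0,0],[0,0,0,0,0],[0,0,0,0,0]]' && python3 - <<'E'
from h import *
s=readout.observe(); print(s['ft_torque'],s['force'])
d=cam('scene'); cv2.imwrite('pics/s2.png',cv2.resize(d['pixels'][110:250,350:490],None,fx=4,fy=4))
go([.517,.364,.135],89.3)
E
```

```text
clock: 4.42
position: [0.5167, 0.364, 0.0151]
ee_rot: [0.019, 3.141, 0.0]
force: [-0.3, 0.8, -0.6]
width: 0.153
gripper_force: 8.0
clock: 5.68
position: [0.5164, 0.3635, 0.1349]
ee_rot: [-0.019, -3.141, 0.0]
force: [-0.7, -0.6, -3.5]
width: 0.15
gripper_force: 8.0
[ 0.0550846  -0.05334161 -0.02004521] [-0.70481845 -0.59140384 -3.48403056]
units [-0.02  0.02 -0.01] turn -0.0 F [-0.9 -0.7 -3.8] pos [0.5162 0.3634 0.1345] w 0.153 gf 8.0 t 5.72 tilt 0.07
```

View pics/s2.png

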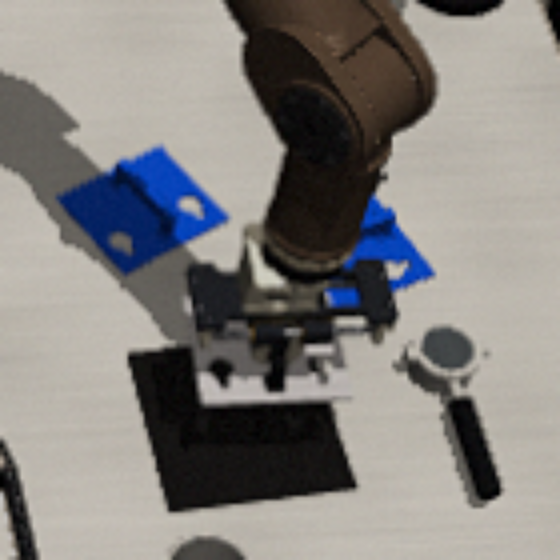

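The cover is lifted, visible below the gripper at crop (270,380). I read its tilt from the depth map.

```bash
cat >> h.py <<'E'
def plate(n='scene',lo=.03,show=True):
    d=cam(n); s=readout.observe(); T=s['position']
    c=proj(d,[T])[0].astype(int); us,vs=np.meshgrid(np.arange(c[0]-45,c[0]+45),np.arange(c[1]-40,c[1]+40)); uv=np.c_[us.ravel(),vs.ravel()]
    Q=depth(d,uv); z=d['z_map'][uv[:,1],uv[:,0]]; px=d['pixels'][uv[:,1],uv[:,0]].astype(int)
    k=(z>0)&(Q[:,2]>lo)&(np.linalg.norm(Q-T,axis=1)<.12)&(Q[:,2]<T[2]+.045)&(px.min(1)>90)
    Q=Q[k]; best=None; rng=np.random.default_rng(0)
    for _ in range(600):
        t=Q[rng.choice(len(Q),3,False)]; nn=np.cross(t[1]-t[0],t[2]-t[0]); L=np.linalg.norm(nn)
        if L<1e-7: continue
        nn/=L; b=abs((Q-t[0])@nn)<.003
        if abs(nn[2])>.4 and (best is None or b.sum()>best.sum()): best=b
    I=Q[best]; c0=I.mean(0); nn=np.linalg.svd(I-c0)[2][2]; nn*=np.sign(nn[2])
    print(n,'n',nn.round(3),'pitch',np.degrees(np.arctan2(-nn[0],nn[2])).round(1),'roll',np.degrees(nn[1]).round(1),'N',len(I),len(Q),'c',c0.round(4),'TCP dist above front',((T-c0)@nn*1000).round(1),'ext',I.min(0).round(3),I.max(0).round(3))
    return d,I,nn,c0
E
python3 -c "
from h import *
plate('scene'); plate('top')"
```

```text
scene n [-0.031 -0.017  0.999] pitch 1.8 roll -1.0 N 197 344 c [0.5349 0.3634 0.1271] TCP dist above front 7.8 ext [0.436 0.291 0.121] [0.566 0.439 0.132]Traceback (most recent call last):
  File "<string>", line 3, in <module>
    plate('scene'); plate('top')
                    ~~~~~^^^^^^^
  File "h.py", line 34, in plate
    t=Q[rng.choice(len(Q),3,False)]; nn=np.cross(t[1]-t[0],t[2]-t[0]); L=np.linalg.norm(nn)
        ~~~~~~~~~~^^^^^^^^^^^^^^^^
  File "numpy/random/_generator.pyx", line 864, in numpy.random._generator.Generator.choice
ValueError: a must be a positive integer unless no samples are taken
```

Still flat, held by pad friction. I go lower and ease the grip so it swings.

```bash
python3 -m creep '[[0,0,0.4,0,0],[0,0,0.5,0,0],[0,0,0,0,0],[0,0,0,0,0]]' 5 && python3 -c "
from h import *
plate('scene')" && python3 -m creep '[[0,0,0,0,0],[0,0,0,0,0]]' 3.5 && python3 -c "
from h import *
plate('scene')"
```

```text
clock: 6.32
position: [0.5167, 0.3638, 0.099]
ee_rot: [-0.019, -3.141, 0.0]
force: [0.8, 0.2, -2.7]
width: 0.153
gripper_force: 5.0
scene n [-0.399  0.002  0.917] pitch 23.5 roll 0.1 N 185 227 c [0.5483 0.3665 0.1007] TCP dist above front 11.4 ext [0.45  0.292 0.057] [0.574 0.44  0.113]
clock: 6.62
position: [0.5169, 0.364, 0.0996]
ee_rot: [0.019, 3.141, 0.001]
force: [0.3, -0.3, -3.3]
width: 0.148
gripper_force: 3.5
scene n [-0.396  0.005  0.918] pitch 23.3 roll 0.3 N 182 235 c [0.548  0.3665 0.1014] TCP dist above front 10.6 ext [0.461 0.29  0.067] [0.574 0.441 0.115]
```

```bash
python3 -m creep '[[0,0,-0.6,0,0],[0,0,-0.6,0,0],[0,0,0,0,0],[0,0,-0.6,0,0],[0,0,-0.5,0,0],[0,0,0,0,0],[0,0,0,0,0]]' 4 && python3 -c "
from h import *
plate('scene')"
```

```text
clock: 7.55
position: [0.5161, 0.3633, 0.1896]
ee_rot: [-0.019, -3.14, 0.002]
force: [-0.1, 0.4, -3.3]
width: 0.154
gripper_force: 4.0
scene n [-0.459  0.006  0.888] pitch 27.4 roll 0.3 N 192 232 c [0.5449 0.3724 0.1912] TCP dist above front 11.8 ext [0.46  0.29  0.147] [0.574 0.439 0.209]
```

```bash
python3 -m creep '[[0.1,0,-0.7,0,0],[0.2,0,-0.7,0,0],[0,0,0,0,0],[-0.1,0,-0.7,0,0],[-0.2,0,-0.5,0,0],[-0.4,0,0,0,0],[-0.6,0,0,0,0],[0,0,0,0,0],[0,0,0,0,0],[0,0,0,0,0]]' 4 && python3 -c "
from h import *
plate('scene')"
```

```text
clock: 8.85
position: [0.556, 0.3635, 0.2944]
ee_rot: [-0.018, -3.14, 0.001]
force: [0.2, -0.4, -4.0]
width: 0.15
gripper_force: 4.0
scene n [-0.579  0.007  0.815] pitch 35.4 roll 0.4 N 209 223 c [0.584  0.3694 0.2965] TCP dist above front 14.7 ext [0.506 0.29  0.238] [0.615 0.44  0.32 ]
```

35.4°: right. I lock it with a firm grip, turn to the hood's yaw, and fly over.

```bash
python3 -m creep '[[0,0,0,-0.4,0],[0,0,0,-0.7,0],[0,0,0,-0.7,0],[0,0,0,0,0]]' 30 && python3 -c "
from h import *
go([.5637,-.131,.22],96.4)"
```

```text
clock: 9.4
position: [0.5566, 0.3633, 0.2953]
ee_rot: [-0.179, 3.136, 0.0]
force: [-0.2, 0.4, -2.8]
width: 0.148
gripper_force: 30.0
units [  1.23 -12.3    1.88] turn 0.03 F [-0.2  0.4 -2.8] pos [0.5566 0.3633 0.2953] w 0.148 gf 30.0 t 9.4 tilt 0.02
```

```bash
python3 -m creep '[[0,-0.3,0,0,0],[0.1,-0.6,0,0,0],[0.1,-0.9,0,0,0],[0.1,-1,0,0,0],[0.1,-1,0,0,0],[0.1,-1,0,0,0],[0.1,-1,0,0,0],[0.1,-1,0,0,0],[0.1,-1,0,0,0],[0.1,-1,0,0,0],[0.1,-1,0,0,0],[0.1,-0.9,0,0,0]]' && python3 -m creep '[[0.1,-0.8,0.2,0,0],[0.03,-0.5,0.4,0,0],[0,-0.3,0.5,0,0],[0,0,0.5,0,0],[0,0,0.28,0,0],[0,0,0,0,0],[0,0,0,0,0]]' && python3 - <<'E'
from h import *
go([.5637,-.131,.22],96.4)
d,I,n,c=plate('scene'); d2=d; cv2.imwrite('pics/s3.png',cv2.resize(d['pixels'][150:270,230:370],None,fx=5,fy=5,interpolation=2))
t=cam('top'); cv2.imwrite('pics/t3.png',cv2.resize(t['pixels'][90:212,295:440],None,fx=5,fy=5,interpolation=2))
E
```

```text
clock: 10.9
position: [0.5608, -0.0695, 0.2955]
ee_rot: [-0.175, 3.136, -0.001]
force: [0.1, -0.4, -3.6]
width: 0.153
gripper_force: 30.0
clock: 11.78
position: [0.5639, -0.1311, 0.2208]
ee_rot: [-0.178, 3.135, -0.0]
force: [0.4, -0.5, -3.2]
width: 0.148
gripper_force: 30.0
units [0.   0.   0.02] turn 0.03 F [ 0.4 -0.5 -3.2] pos [ 0.5639 -0.1311  0.2208] w 0.148 gf 30.0 t 11.78 tilt 0.07
scene n [-0.581 -0.066  0.811] pitch 35.6 roll -3.8 N 222 460 c [ 0.5884 -0.1204  0.2213] TCP dist above front 14.6 ext [ 0.505 -0.209  0.163] [ 0.627 -0.049  0.246]
```

View pics/s3.png

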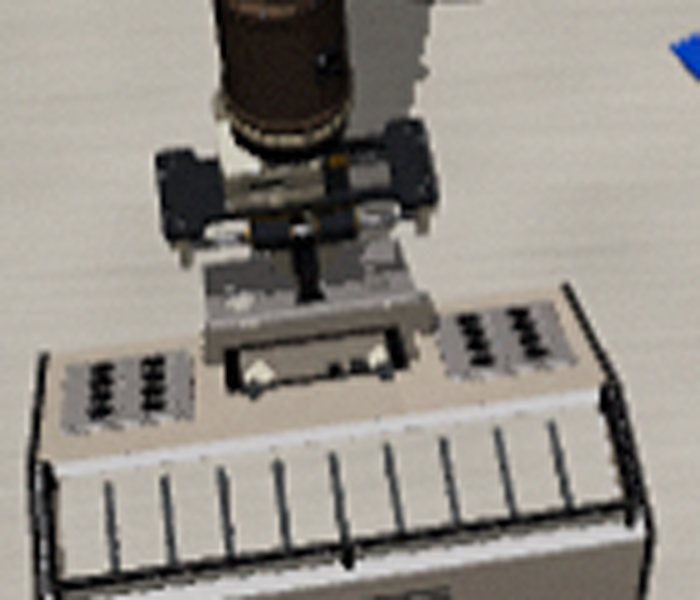

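View pics/t3.png

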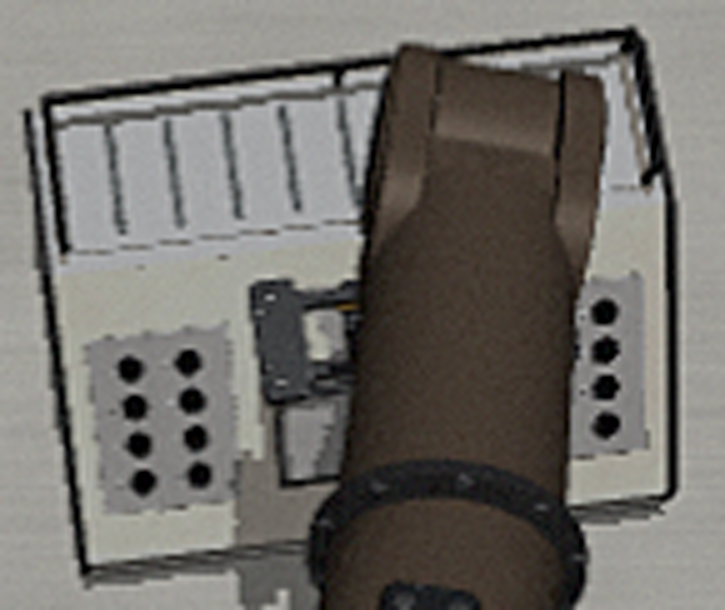

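The scene view shows the cover parallel to the face, top edge at crop (205..430, ~318). The screw heads are at (258,375) and (380,358), just beyond it. I measure both in the same view.

```bash
cat >> h.py <<'E'
yaw=np.radians(6.4); t_=np.radians(35); X=np.array([np.cos(t_)*np.cos(yaw),np.cos(t_)*np.sin(yaw),np.sin(t_)]); Y=np.array([-np.sin(yaw),np.cos(yaw),0]); Z=np.cross(X,Y)
O=np.array([.57734,-.12953,.1002])
E
python3 - <<'E'
from h import *
d,I,n,c=plate('scene'); g=cv2.cvtColor(d['pixels'],cv2.COLOR_BGR2GRAY)
print('predicted head mid px',proj(d,[O+.044*X+s*.05*Y+.010*Z for s in(1,-1)]).round(1))
for u,v in((305.6,221.2),(281.2,224.6)):
    ys,xs=np.mgrid[int(v)-5:int(v)+6,int(u)-6:int(u)+7]; print(g[ys,xs])
us,vs=np.meshgrid(np.arange(265,322),np.arange(195,235)); uv=np.c_[us.ravel(),vs.ravel()]
Q=depth(d,uv)-O; F=np.c_[Q@X,Q@Y,Q@Z]*1000
pz=(c-O)@Z*1000; k=abs(F[:,2]-pz)<4; F=F[k]; print('front z',pz,'xmax by y')
for y0 in range(-80,81,20):
    f=F[abs(F[:,1]-y0)<10]; 
    if len(f): print(y0,np.sort(f[:,0])[-3:].round(1),len(f))
f=F[F[:,0]>40]
for x0 in (50,60,70,80,90): 
    q=F[abs(F[:,0]-x0)<5]; print(x0,q[:,1].min().round(1) if len(q) else '',q[:,1].max().round(1) if len(q) else '')
P=(readout.observe()['position']+[0,0,.019]-O); print('pivot in face',(np.array([P@X,P@Y,P@Z])*1000).round(1))
E
```

```text
scene n [-0.582 -0.063  0.811] pitch 35.6 roll -3.6 N 227 462 c [ 0.5889 -0.1196  0.2214] TCP dist above front 14.7 ext [ 0.504 -0.206  0.158] [ 0.627 -0.049  0.247]
predicted head mid px [[305.9 222.8]
 [279.5 226.6]]
[[ 45  33  36  29  40  40  57  57   0   1  25  82  89]
 [ 87  91  89  93  98  99 107 106  13   4  17  62  91]
 [120 120 117 118 116 119 116 114  30   5  12  44  97]
 [119 116 116 117 114 124 177 168  48   0   6  32  99]
 [122 122 117 118 128 179 203 197  96   4   0  18  73]
 [116  94  92  89 129 207 206 201 119  13   8   5  54]
 [116  43  37  45  97 209 153 124  77  29   6   6  55]
 [124  40  40  30  44 129  71  41  57  44  13  34  79]
 [ 63  22  22  33  35  57  51  54  60  77 142 145 151]
 [102 134 136 138 139 148 130  42  49  86 181 175 176]
 [158 173 174 173 172 173 170 137 137 145 173 174 173]]
[[ 54  52  50  31  25  28  45  40  56  63  89  91  95]
 [  3   0  22 100  92  94  99  99 106 109 121 123 119]
 [  0   3  27 130 122 118 115 115 118 116 120 118 117]
 [  0   2  24 126 116 117 174 171 111 115 118 120 118]
 [  0   7  23 104 119 181 200 200 171 113 115 117 118]
 [  0   0  15  88 187 203 200 199 202 173 114 119 123]
 [  6   3  13  82 214 148 176 203 205 154 116  98  85]
 [ 11   2   3  42 130  64 103 139 125  57  61  37  23]
 [ 61   0   5  30  52  56  56  58  61  59  96 132 134]
 [107  60  98  59  47  46  41  84 148 148 156 173 170]
 [155 150 159 147 136  49  90 150 174 172 172 169 170]]
front z 92.06880986070414 xmax by y
-80 [ 81.9  96.  106.2] 9
-60 [116.3 117.  117.1] 67
-40 [113.1 113.4 118.9] 63
-20 [111.7 111.9 117.1] 57
0 [114.2 114.9 116.5] 28
20 [114.2 115.  116.9] 43
40 [113.5 114.8 121.2] 68
60 [113.9 114.7 119.3] 60
80 [115.4 116.3 119.7] 26
50 -71.3 73.7
60 -71.7 76.3
70 -72.1 74.6
80 -72.4 77.1
90 -69.2 76.1
pivot in face [ 68.9  -0.  122. ]
```

```bash
python3 - <<'E'
from h import *
d=cam('scene'); g=cv2.cvtColor(d['pixels'],cv2.COLOR_BGR2GRAY).astype(int)
print('pred bay upper corners R,L',proj(d,[O+.018*X+s*.058*Y for s in(-1,1)]).round(1),'upper seal?',proj(d,[O+.028*X+s*.068*Y for s in(-1,1)]).round(1))
print('pred hood outer at face x=113,|y|=217',proj(d,[O+.113*X+s*.217*Y for s in(-1,1)]).round(1),'x=60',proj(d,[O+.06*X+s*.217*Y for s in(-1,1)]).round(1))
print('pred keypad outer/inner x=30',proj(d,[O+.03*X+s*Y+.003*Z for s in(-.194,-.096,.096,.194)]).round(1))
for v in (221,222,223): print(v,'L end',g[v,232:246].tolist(),'\n R',g[v,340:362].tolist())
for v in (224,226): print(v,'padR',g[v,240:280].tolist())
for v in (216,219): print(v,'padL',g[v,312:350].tolist())
E
```

```text
pred bay upper corners R,L [[277.4 226.7]
 [307.6 222.3]] upper seal? [[274.9 228.1]
 [310.4 223. ]]
pred hood outer at face x=113,|y|=217 [[234.6 243.4]
 [353.2 226. ]] x=60 [[235.2 237.3]
 [350.3 220.6]]
pred keypad outer/inner x=30 [[241.5 232.4]
 [267.5 228.6]
 [317.7 221.4]
 [342.9 217.7]]
221 L end [181, 180, 181, 179, 186, 147, 56, 66, 165, 167, 166, 166, 169, 167] 
 R [112, 124, 127, 124, 124, 141, 170, 170, 163, 65, 15, 110, 190, 184, 184, 183, 185, 183, 181, 183, 183, 182]
222 L end [182, 181, 179, 182, 187, 123, 23, 96, 162, 167, 166, 161, 153, 154] 
 R [154, 149, 159, 146, 114, 139, 173, 167, 166, 131, 47, 67, 148, 186, 181, 183, 184, 181, 182, 184, 181, 183]
223 L end [179, 178, 184, 181, 188, 112, 14, 109, 161, 168, 164, 129, 133, 130] 
 R [142, 169, 174, 163, 148, 163, 171, 166, 168, 164, 67, 19, 108, 190, 183, 182, 184, 184, 183, 180, 183, 179]
224 padR [165, 164, 166, 133, 126, 123, 126, 130, 54, 15, 13, 44, 107, 129, 130, 123, 124, 128, 72, 51, 14, 33, 49, 129, 133, 127, 126, 125, 134, 169, 168, 169, 167, 171, 176, 0, 2, 12, 88, 187]
226 padR [165, 162, 134, 129, 126, 127, 128, 106, 34, 17, 3, 2, 51, 128, 146, 126, 127, 127, 115, 46, 27, 55, 80, 129, 123, 127, 126, 124, 65, 172, 169, 167, 167, 170, 173, 10, 0, 7, 46, 134]
216 padL [98, 142, 85, 86, 80, 124, 127, 128, 128, 123, 68, 8, 12, 7, 45, 134, 138, 124, 127, 124, 100, 95, 43, 25, 38, 94, 129, 126, 126, 120, 125, 176, 172, 169, 136, 48, 78, 189]
219 padL [97, 140, 173, 174, 169, 144, 135, 127, 129, 130, 123, 47, 0, 8, 14, 60, 122, 133, 128, 124, 124, 122, 92, 44, 24, 46, 80, 98, 127, 119, 124, 131, 160, 172, 173, 166, 66, 32]
```

```bash
python3 - <<'E'
import cv2
i=cv2.imread('pics/scene0.png')
cv2.imwrite('pics/sz.png',cv2.resize(i[205:245,235:355],None,fx=6.6,fy=6.6,interpolation=2))
E
```

```text
(no output)
```

View pics/sz.png

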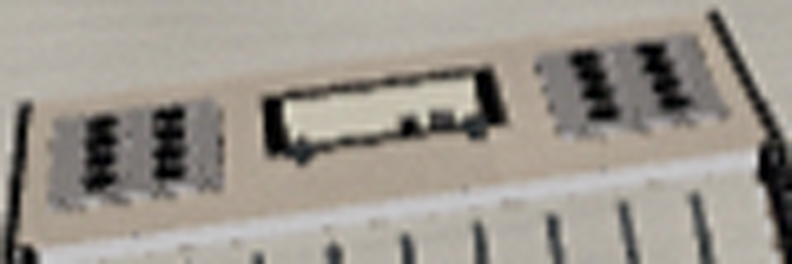

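In the zoom, the steel heads are at (303,152) and (477,128). The pads and bay agree with the top-view frame to about 1 mm sideways. I make one check of the slope coordinate in the first top picture.

```bash
python3 - <<'E'
from h import *
d=cam('top')
for nm,(x,y) in dict(edgeL=(60,262),edgeR=(660,188),sealTL=(272,368),sealTR=(466,345),sealBL=(283,487),sealBR=(472,460),padL_in_top=(225,325),padL_out=(88,345),padR_out=(640,275),padR_in=(502,292),scrL=(297,347),scrR=(441,330)).items():
    P=onplane(d,[[295+(x+.5)/5-.5,90+(y+.5)/5-.5]],O+(.009*Z if nm[0:2]=='sc' else 0),Z)[0]-O; print(nm,(P@X*1000).round(1),(P@Y*1000).round(1))
g=cv2.cvtColor(cv2.imread('pics/top0.png'),6).astype(int)
print('L',g[152:170,346:362]); print('R',g[150:166,376:392])
E
```

```text
edgeL 123.9 202.7
edgeR 123.8 -207.3
sealTL 29.6 67.0
sealTR 28.5 -68.8
sealBL -60.3 66.7
sealBR -58.2 -69.0
padL_in_top 64.9 96.5
padL_out 63.0 191.0
padR_out 63.7 -192.4
padR_in 63.7 -95.6
scrL 45.8 49.6
scrR 45.0 -50.2
L [[160 160 159 160 163 159 162 156 159 156 161 164 155 158 160 159]
 [161 159 160 161 162 160 160 156 159 160 159 160 160 156 159 159]
 [159 158 160 161 161 160 161 157 159 160 158 158 159 158 161 159]
 [160 160 158 161 159 162 158 160 164 161 159 161 159 160 158 156]
 [157 164 161 163 161 165 161 163 164 162 162 161 162 159 157 156]
 [159 162 158 161 163 166 132  83  80  85 133 164 159 159 158 157]
 [160 159 161 161 167 155 102  54  63  49  95 152 164 163 159 159]
 [160 160 160 158 164 135  45  43  28  38  70 139 163 161 159 162]
 [159 161 160 161 169 136  56  42  39  26 102 158 164 168 164 172]
 [158 161 161 165 172 151  90  45  42  48 135 177 171 170 172 157]
 [160 167 166 169 176 152 118 102  62  59  74  73  39  21   0   0]
 [160 168 135  59  24   0   0   0   0   0   2   1   0   9   0  21]
 [161 170 132  21   0  14  21  18  17  23   8  22  26  27  27  41]
 [162
[... 705 characters left out ...]
  74 146 165 160 159 156 159]
 [158 155 157 167 125  51  52  32  36 108 156 163 164 158 161 161]
 [158 161 161 172 122  43  40  33  29 103 162 168 170 163 160 162]
 [167 165 167 178 151 105  67  60 104 133 141 107 105 148 163 161]
 [176 152 126 113  72  53  48  10   6   2   0   0  59 143 164 159]
 [  0   0   6   0   0   0   1   1  16  16  10   8  63 146 171 157]
 [  8  11  21  26   1  23  13  13  19  14  19   6  63 150 165 163]
 [ 27  15  45  90  91  45  54  75  85  56  11   5  63 148 165 163]
 [ 81  32   0   1   8  22  28  37  45  31   5  10  64 146 165 161]
 [  3   0   0   1  12  21  30  42  50  29  11   0  66 148 168 162]
 [ 12  11   8  13  19   9  35  40  43  39  15   6  28 139 167 158]]
```

The seal centre shows the frame origin should shift about +1 mm up the slope and −0.7 mm sideways. I descend along the normal to about 26 mm off the face.

```bash
python3 -m creep '[[-0.1,-0.02,0.3,0,0],[-0.1,0,0.5,0,0],[-0.1,0,0.5,0,0],[-0.04,0,0.36,0,0],[0,0,0,0,0],[0,0,0,0,0]]' && python3 - <<'E'
from h import *
O=O+.001*X-.0007*Y
d,I,n,c=plate('scene')
s=readout.observe();P=s['position']+[0,0,.019]-O; print('pivot',(np.array([P@X,P@Y,P@Z])*1000).round(1),'front z',(c-O)@Z*1000,s['force'],s['ft_torque'])
us,vs=np.meshgrid(np.arange(255,330),np.arange(195,240)); uv=np.c_[us.ravel(),vs.ravel()]
Q=depth(d,uv)-O; F=np.c_[Q@X,Q@Y,Q@Z]*1000; F=F[abs(F[:,2]-(c-O)@Z*1000)<4]
print([np.sort(F[abs(F[:,1]-y)<10][:,0])[-3:].round(1) for y in(-60,-40,-20,20,40,60)]); q=F[(F[:,0]>40)&(F[:,0]<80)]; print(np.sort(q[:,1])[[0,2,4,-5,-3,-1]])
cv2.imwrite('pics/s4.png',cv2.resize(d['pixels'][170:250,245:345],None,fx=7,fy=7,interpolation=2))
E
```

```text
clock: 12.78
position: [0.5774, -0.1306, 0.154]
ee_rot: [-0.178, 3.136, -0.0]
force: [0.2, 1.0, -3.4]
width: 0.149
gripper_force: 30.0
scene n [-0.549 -0.057  0.834] pitch 33.3 roll -3.2 N 473 895 c [ 0.6383 -0.129   0.1437] TCP dist above front 42.3 ext [ 0.555 -0.24   0.086] [ 0.689 -0.016  0.177]
pivot [40.9 -0.3 59.8] front z 0.8252638967307254 [-0.59870629 -0.0211078  -3.34076995] [0.07062511 0.00714423 0.09169355]
[array([118.5, 120.5, 124.3]), array([117. , 120.8, 121.5]), array([117.7, 118.4, 119.6]), array([119.4, 123.4, 135.2]), array([117.5, 118.6, 120.2]), array([117.6, 118.9, 120.8])]
[-142.95761362 -142.41311966 -142.21911357  133.7092009   136.06900746
  138.78393959]
```

View pics/s4.png

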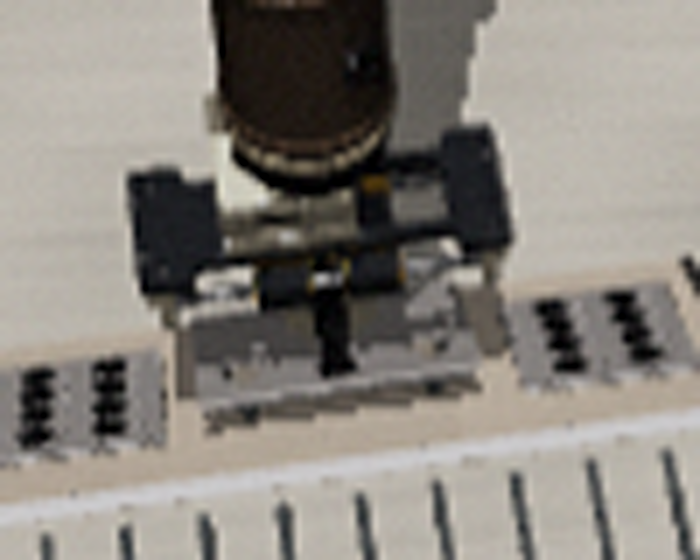

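The view shows the cover about 26 mm off the face, square with the bay (top edge at crop 205..480, ~385). The plane fit caught the face itself at z = 0.8 mm, which confirms the frame height. I lower along the normal in steps, watching the force.

```bash
cat >> h.py <<'E'
def st():
    s=readout.observe();P=s['position']+[0,0,.019]-(O+.001*X-.0007*Y); f=np.array(s['force'])-[0,0,-3.3]
    print('pivot',(np.array([P@X,P@Y,P@Z])*1000).round(1),'Fface',np.round([f@X,f@Y,f@Z],1),'T',np.round(s['ft_torque'],2),'t',s['clock'])
E
python3 -m creep '[[-0.1,0,0.14,0,0],[-0.1,0,0.14,0,0],[0,0,0,0,0]]' >/dev/null; python3 -c "
from h import *
st()"; python3 -m creep '[[-0.05,0,0.07,0,0],[-0.05,0,0.07,0,0],[0,0,0,0,0]]' >/dev/null; python3 -c "
from h import *
st()"
```

```text
pivot [40.   0.2 45.2] Fface [ 0.6 -0.9  0.2] T [ 0.05 -0.02  0.03] t 13.2
pivot [40.2 -0.  38.6] Fface [-0.5  0.3 -0.3] T [0.07 0.05 0.01] t 13.575
```

No contact at about 5 mm above the face, so the heads are inside the holes. I continue.

```bash
for i in 1; do python3 -m creep '[[-0.03,0,0.045,0,0],[0,0,0,0,0]]' >/dev/null; python3 -c "
from h import *
st()"; done; python3 -m creep '[[-0.03,0,0.045,0,0],[0,0,0,0,0]]' >/dev/null; python3 -c "
from h import *
st()"; python3 -m creep '[[-0.015,0,0.02,0,0],[0,0,0,0,0]]' >/dev/null; python3 -c "
from h import *
st()"
```

```text
pivot [40.4 -0.2 36.7] Fface [ 1.  -0.9  0.9] T [-0.07  0.13 -0.01] t 13.825
pivot [41.1 -0.1 34.9] Fface [3.2 0.5 6.1] T [ 0.08  0.56 -0.  ] t 14.075
pivot [41.1 -0.1 34.8] Fface [ 5.   2.3 17.8] T [0.16 1.72 0.03] t 14.325
```

Contact occurs right where the cover should be flat. I ease the grip briefly so it conforms, then re-grip.

```bash
python3 -m creep '[[0,0,0,0,0],[0,0,0,0,0]]' 5 >/dev/null; python3 -c "
from h import *
st()"; python3 -m creep '[[0.01,0,-0.015,0,0],[0,0,0,0,0],[0,0,0,0,0]]' 30 >/dev/null; python3 - <<'E'
from h import *
st()
d=cam('scene'); T=readout.observe()['position']
us,vs=np.meshgrid(np.arange(265,325),np.arange(205,245)); uv=np.c_[us.ravel(),vs.ravel()]
Q=depth(d,uv)-O-.001*X+.0007*Y; F=np.c_[Q@X,Q@Y,Q@Z]*1000; k=(abs(F[:,1])<68)&(abs(F[:,2])<12)&(abs(F[:,1])>15)
for x in range(20,125,8): 
    q=F[k&(abs(F[:,0]-x)<4)]; print(x,len(q),np.median(q[:,2]).round(1) if len(q) else '')
E
```

```text
pivot [41.1 -0.1 34.2] Fface [ 3.   1.7 10.5] T [ 0.13  0.74 -0.03] t 14.575
pivot [40.5 -0.1 34.2] Fface [2.4 0.6 3.9] T [-0.04  0.08  0.07] t 14.95
20 23 4.8
28 20 4.5
36 22 4.0
44 25 4.8
52 28 4.6
60 20 4.8
68 25 4.9
76 22 4.6
84 50 2.5
92 30 0.6
100 22 1.0
108 37 0.3
116 52 -1.8
124 47 -4.4
```

Flat on the face (front 4.6 mm with the face reading 0.6, top edge at x ≈ 85). Now I pull straight down the slope.

```bash
python3 -m creep '[[0.05,0,0.035,0,0],[0.1,0,0.07,0,0],[0.1,0,0.07,0,0],[0.05,0,0.035,0,0],[0,0,0,0,0]]' >/dev/null; python3 -c "
from h import *
st()";  python3 -m creep '[[0.05,0,0.035,0,0],[0.05,0,0.035,0,0],[0,0,0,0,0]]' >/dev/null; python3 -c "
from h import *
st()"
```

```text
pivot [25.  -0.2 34.2] Fface [0.9 0.1 4.1] T [-0.11  0.05  0.06] t 15.625
pivot [21.3 -0.2 34.2] Fface [ 7.2 -0.1  6. ] T [ 0.07 -0.2  -0.04] t 16.0
```

```bash
python3 -m creep '[[0.03,0,0.02,0,0],[0,0,0,0,0]]' >/dev/null; python3 -c "
from h import *
st()";  python3 -m creep '[[0.03,0,0.02,0,0],[0,0,0,0,0]]' >/dev/null; python3 -c "
from h import *
st()"
```

```text
pivot [21.2 -0.2 34.2] Fface [8.9 0.5 8.2] T [ 0.12 -0.47 -0.08] t 16.25
pivot [21.2 -0.2 34.2] Fface [11.8  1.4 10.3] T [ 0.29 -0.68 -0.11] t 16.5
```

A hard stop after 19.3 mm of travel: the screws are at the slot ends. I open and retreat.

```bash
python3 -m creep '[[-0.02,0,-0.03,0,0],[0,0,0,0,0.4],[0,0,0,0,0.6],[0,0,0,0,0.6],[0,0,0,0,0.6],[0,0,0,0,0.6],[0,0,0,0,0.6]]' && python3 -m creep '[[0,0,-0.2,0,0.6],[0,0,-0.4,0,0.6],[0,0,-0.7,0,0.6],[0,0,-0.8,0,0.6],[0.3,0,-0.8,0,0.6],[0.8,0,-0.5,0,0.6],[0.9,0,0,0,0.6],[0.9,0,0,0,0.6],[0.7,0,0,0,0.6],[0,0,0,0,0.6],[0,0,0,0,0.6]]' && python3 - <<'E'
from h import *
d=cam('scene')
us,vs=np.meshgrid(np.arange(260,325),np.arange(195,245)); uv=np.c_[us.ravel(),vs.ravel()]
Q=depth(d,uv)-O-.001*X+.0007*Y; F=np.c_[Q@X,Q@Y,Q@Z]*1000; k=(abs(F[:,1])<70)&(abs(F[:,2])<15)&(abs(F[:,1])>15)
print([(x,np.median(F[k&(abs(F[:,0]-x)<4)][:,2]).round(1)) for x in range(-60,96,8) if (k&(abs(F[:,0]-x)<4)).any()])
cv2.imwrite('pics/s5.png',cv2.resize(d['pixels'][170:250,245:345],None,fx=7,fy=7,interpolation=2))
E
```

```text
clock: 17.38
position: [0.5741, -0.1307, 0.1213]
ee_rot: [-0.178, 3.137, 0.0]
force: [-0.5, 0.3, -1.2]
width: 0.6
gripper_force: 0.0
clock: 18.75
position: [0.4319, -0.147, 0.2583]
ee_rot: [-0.178, 3.135, -0.0]
force: [0.2, 0.3, -0.8]
width: 0.598
gripper_force: 0.0
[(-60, np.float64(5.1)), (-52, np.float64(4.6)), (-44, np.float64(5.4)), (-36, np.float64(5.5)), (-28, np.float64(5.1)), (-20, np.float64(5.4)), (-12, np.float64(4.8)), (-4, np.float64(4.5)), (4, np.float64(4.3)), (12, np.float64(4.8)), (20, np.float64(4.6)), (28, np.float64(5.6)), (36, np.float64(5.0)), (44, np.float64(5.5)), (52, np.float64(6.2)), (60, np.float64(4.6)), (68, np.float64(2.8)), (76, np.float64(0.7)), (84, np.float64(0.9)), (92, np.float64(0.1))]
```

View pics/s5.png

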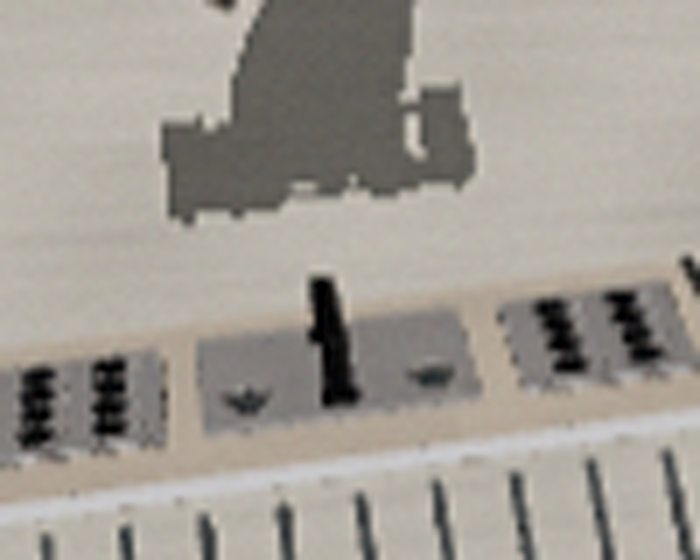

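The cover lies flat and square (crop 200..480, 310..435), with the top edge at x ≈ 65–67. The screw heads stand through the slots at (248,400) and (430,377), and the gripper is clear. I hand in.

```bash
python3 -c "
from cell import sign_off
print(sign_off())"
```

```text
the job is handed in; nothing more can be done
None
```

The cover hangs flat on the face, pulled down until both screws hit a hard stop, and is released with the arm clear; I handed the job in at about 19 s of the 45 s, but `sign_off()` returned no verdict.

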